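Shut the tilt-out onion bin and flip its cover down

ROBOT

A 7-joint arm with a two-finger parallel gripper is mounted at the origin on the work surface. World frame = base frame: x ahead of the robot, y to its left, z up, the work surface at z = 0. Lengths are in m, angles in rad, forces in N, time in s.
With the tool pointing down it reaches from about 0.4 to 0.85 m from the base axis. Payload 6.9 kg.
Tool frame: the origin (TCP) lies at the very end of the fingers, on their centre line; the grasp point (between the pads) lies behind it (ctrl.pinch_z is the z of the grasp point in the tool frame, in m); z points along the fingers, y is the line along which they close (so a half turn about z gives the same grasp; the last joint's range is limited). The gripper opens to 85 mm and grips with 20 to 120 N. Pads are 22 mm wide; open, the fingers measure 114 mm over their backs; the gripper's body (76 mm by 85 mm) begins 54 mm behind the grasp point. The pads swing forward as they close: fully open they stand 13 mm farther back than shut.
Start: joints at [1.308, 0.507, -0.238, 1.5, 0.126, 1.149, -0.155], TCP at [0.225, -0.583, 0.231] pointing down, gripper open.
Joint ranges: [-3.08, 3.08], [-0.24, 2.05], [-1.43, 1.35], [0, 2.5], [-1.52, 4.66], [0.17, 1.96], [-2.89, 2.89]. Speed limits (rad/s): [2.39, 2.39, 3.14, 3.14, 3.14, 3.14, 3.14].

INTERFACE

Orientations are given as a unit quaternion [x, y, z, w].
In Python, from cell import ctrl gives the robot as it stands.
- The arm moves only by the tool servo_tool, never from a script. Its argument "deltas" is text: rows parted by semicolons, each of 7 numbers parted by spaces: the turn, a rotation vector about the tool's x, y, z in rad, then the shift along the tool's x, y, z in m, then the finger opening in m, from 0 to 0.0854. A call has 1 to 12 rows; each row shifts and turns the commanded pose from where the row before left it, along the tool's axes as they then stand; what a row does not reach is not made up. A row lasts 1/10 s, in which the tool goes at most 50 mm and 8.59 degrees, less where a joint would pass 70% of its speed; a pose out of reach is approached as far as the arm can. A call with a gripper value outside its range is refused whole. The fingers move at their own pace and stop on an object; "grip_force" is the grip in N (left out, the last holds). Time passes only in rows, so rows that do not move let the fingers close. It gives the time, the measured TCP pose, the force, the opening and the grip force at its end, in the units of the state.
- ctrl.state(): the state, without advancing time (a new reading comes with each control period).
- ctrl.camera(name): name is "scene" or "side" or "wrist"; returns a dict with "pixels" (480x640x3 uint8, red, green, blue), "camera_matrix" (3x3 intrinsics, pixels), "R" (3x3) and "t" (3): a world point X has camera coordinates R X + t. Camera axes: x right, y down, z forward; pixel columns grow to the right and rows downward; lengths in m; the calibration is good to about 2 mm. A picture is of the moment at which its call begins. There is no depth.
- ctrl.sign_off(): hands the job in; it is judged then, once.
Trained networks look in a picture, given as the dict that the camera call returned (one of the last four; its "shot" number tells which), for a name from the list of things; names that differ only in an ending like _2 or _b are one class to them, and where a whole thing is asked for, a point or a joint stands for the part that bears it (a point fixed in the world has none). Each returns a list of dicts, best first, with "confidence" (0 to 1); they miss things now and then, are a little off and sometimes report something else, mostly with a low value. They report only what shows in the picture. A call takes as long as a camera call. They do not tell look-alikes from the thing itself.
- ctrl.boxes_of(label, picture): "location" ([x, y, z] in m, in the coordinates of the camera as it stood for that picture, good to about 4 mm: the middle of the surface that is visible of it).
- ctrl.spot_point(label, picture): "location" ([x, y, z] in m, in the coordinates of the camera as it stood for that picture, good to about 4 mm: a listed point, or the origin of a listed thing).
The state is a dict: "time": time; "joints": joint angles; "joint_velocities": joint speeds; "joint_torque": joint torques, N m; "eef_pos": TCP position; "orientation": TCP orientation; "wrist_force": force on the tool from outside, world axes, zero at the start; "moment": the same for the moment, N m; "opening": finger opening in m; "finger_force": force on a finger pad.
Only numpy, scipy, OpenCV 4.12 (cv2) and the standard library are available. Lean on these libraries where they do the work, as an engineer would, in place of code of your own. Each camera call takes 0.05 s, during which the arm holds its last target. There are 200 camera calls.

TASK

The blue onion bin hangs tilted out of its white case and the case's yellow cover is flopped open to the side. Working only with the fingertips and gripping nothing, first push the bin back upright until it is fully home in the case, then tip the yellow cover over by pushing it until it lies flat on top. Push gently, do not flip the cover down while the bin is still out, leave the mug, tin, bowl and spatula where they stand, and finish clear of everything.

Things in the scene. Friction and masses are not known exactly. Their poses are not given: they have to be found in the camera images.
- unit: White plastic bin case fixed to the cart top, 140 deep (its x) by 170 wide (its y) by 170 tall, open at the front and on top. Origin on the cart top under the middle of its open front; its x points from the front into the case (away from the robot, give or take its yaw), y to its left, z up. It cannot move.
- bin (a joint): Tilt of the blue bin (rad): 0 = upright, fully home; positive = top leaning out of the case (to unit -x), at most 0.75. Hinge line along the unit's y at unit x = 0, z = 18 mm. Front panel 170 wide, 148 tall from the hinge, 6 thick (outer face at unit x = -6 mm when home). Stiff hinge (0.3 N m): stays where left; 3 to 6 N near its upper edge moves it. The onions are part of it.
- bin_edge (a point): Middle of the upper edge of the blue bin's front panel, on its outer face. It rises as the bin comes upright: let the finger rise with it, as a fingertip rubbed across the edge can bind.
- lid (a joint): Opening angle of the yellow cover (rad): 0 = lying flat on the case, 1.57 = standing upright, up to 2.15 = leaning outwards over the case's left (unit +y) side. The hinge line runs along the unit's x. A stiff hinge (about 0.15 N m): the cover stays where it is left and must be pushed all the way down; 1 to 3 N near its free edge moves it.
- lid_hinge (a point): Middle of the cover's hinge line: unit x = 70, y = 85, z = 172 mm.
- lid_edge (a point): Middle of the cover's free edge. It moves in an arc about the hinge: let the finger follow, as a fingertip rubbed across the edge can bind. The cover is a plate 140 (along the hinge) by 165 (from 2 to 167 mm from the hinge line) by 6 mm thick; its underside passes through the hinge line, so when shut it lies between z = 172 and 178 mm.
- mug: Red ceramic mug, 82 across, 95 tall, handle at its +y; origin under its centre. Loose bystander, on either side of the case.
- tin: Closed aluminium tin, 76 across, 110 tall; origin under its centre. Loose bystander, on the other side of the case from the mug.
- bowl: Clear glass bowl, 140 across, 60 tall; origin under its centre. Loose bystander to the right, in front of the case.
- spatula: Wooden spatula, 280 long, lying on the cart top along its own x; origin about mid-length. Loose bystander to the left, in front of the case.
Mind the look-alikes: they are no part of the job. What is shaped like the unit but red is not meant.

How it is judged:
By the outcome, as a careful person would: the job done as asked, in the order asked, and still so for the second after the job is handed in, with the robot touching nothing.
It also fails if it takes over 64 s, if anything falls off the work surface, if the arm or the gripper's body presses on something with over 40 N, if the wrist force passes 120 N, or if a joint passes its speed limit or range.

## Working session

There is one attempt and no reset: what is moved stays moved. The work goes in short steps, Python scripts to look and compute and a tool call to move; the robot and the scene stay as the last step left them, time stands still between calls to the robot, and variables do not carry over. Pictures are saved under pics/ and viewed, at most 10 in all, crops included, and the job is handed in when it is done.

Besides the shell and the picture viewer there is one more tool, called after "Emit:" as name(argument=value, ...) on one line, values as JSON. servo_tool: Moves the arm, as the interface text tells. Its arguments: {"type":"object","properties":{"deltas":{"type":"string"},"grip_force":{"type":"number"}},"required":["deltas"]}

```bash
mkdir -p pics; ls; cat > h.py <<'E'
import numpy as np, cv2
from cell import ctrl
from scipy.spatial.transform import Rotation as Ro
def w(p,c): return np.array(c["R"]).T@(np.array(p)-np.array(c["t"]))
def px(X,c):
    q=np.array(c["R"])@X+np.array(c["t"]); q=np.array(c["camera_matrix"])@q; return (q[:2]/q[2]).round().astype(int)
def save(c,n): cv2.imwrite("pics/"+n+".png",cv2.cvtColor(c["pixels"],cv2.COLOR_RGB2BGR))
def spots(c,names,k=3,f=ctrl.spot_point):
    for n in names:
        for d in f(n,c)[:k]:
            X=w(d["location"],c); print(n,round(d["confidence"],2),X.round(4),px(X,c))
E
python3 - <<'E'
from h import *
for n in("scene","side"):
    c=ctrl.camera(n); save(c,n+"0"); print(n)
    spots(c,["unit","bin_edge","lid_hinge","lid_edge","mug","tin","bowl","spatula"])
s=ctrl.state(); print(s)
E
```

```text
pics
scene
unit 0.9 [4.676e-01 4.686e-01 2.000e-04] [237 443]
unit 0.83 [ 0.2563  0.1169 -0.002 ] [384 332]
unit 0.66 [0.5788 0.0536 0.    ] [269 267]
bin_edge 0.96 [ 0.3902 -0.42    0.1665] [404 111]
bin_edge 0.85 [0.4624 0.4665 0.1642] [229 422]
bin_edge 0.6 [0.5149 0.0519 0.1498] [290 242]
lid_hinge 0.89 [0.6445 0.1432 0.174 ] [219 251]
lid_hinge 0.83 [0.3069 0.2149 0.1689] [353 332]
lid_hinge 0.83 [ 0.4777 -0.3465  0.1707] [363 121]
lid_edge 0.95 [ 0.4565 -0.5164  0.1761] [391  79]
lid_edge 0.67 [0.6391 0.192  0.3332] [197 229]
lid_edge 0.61 [0.3374 0.0472 0.1726] [366 260]
mug 0.91 [ 0.6783 -0.1572 -0.0012] [267 194]
tin 0.77 [0.6501 0.2751 0.0017] [203 334]
bowl 0.88 [ 0.4679 -0.1853  0.0028] [343 207]
spatula 0.68 [0.4258 0.3099 0.0035] [285 381]
side
unit 0.84 [ 0.2533  0.1144 -0.0024] [373 327]
unit 0.84 [ 0.3976 -0.4269  0.0029] [417 201]
unit 0.76 [0.5787 0.0581 0.0007] [275 265]
bin_edge 0.94 [0.458  0.4737 0.1682] [197 334]
bin_edge 0.87 [0.5119 0.0471 0.1546] [298 224]
bin_edge 0.74 [ 0.3941 -0.4231  0.1663] [423 155]
lid_hinge 0.97 [0.6428 0.1458 0.1705] [230 222]
lid_
[... 454 characters left out ...]
.3074777 ,  0.50745765, -0.23760112,  1.50020776,  0.12571826,
        1.14888983, -0.15481407]), 'joint_velocities': array([ 0.00041972, -0.00127353, -0.00198591, -0.00109012, -0.0013649 ,
       -0.00100661,  0.00090694]), 'joint_torque': array([-1.85884405e-04, -6.20345020e+01, -2.18492210e+00, -2.49963140e+01,
        1.38567458e-02,  2.22638300e-03, -4.45760156e-05]), 'eef_pos': array([ 0.22528937, -0.58297293,  0.23129865]), 'orientation': array([ 9.83047344e-01,  1.83351903e-01, -3.23279060e-06,  9.61951821e-06]), 'wrist_force': array([ 0.56269183,  0.09034317, -0.98434254]), 'moment': array([ 0.0144415 ,  0.0065554 , -0.03901496]), 'finger_force': 0.0, 'opening': 0.08540818688472733}
```

View pics/scene0.png

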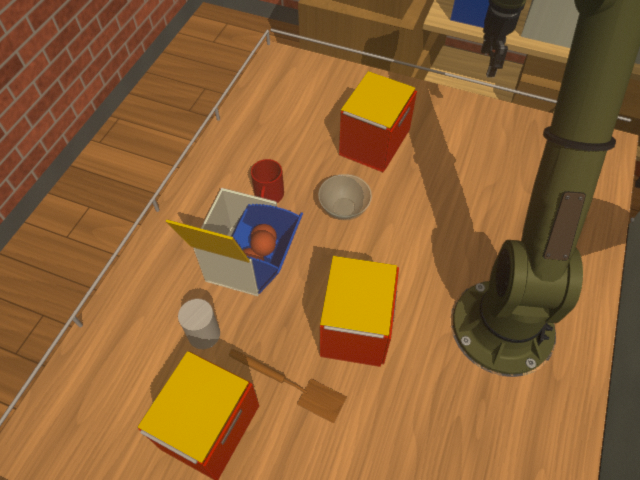

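View pics/side0.png

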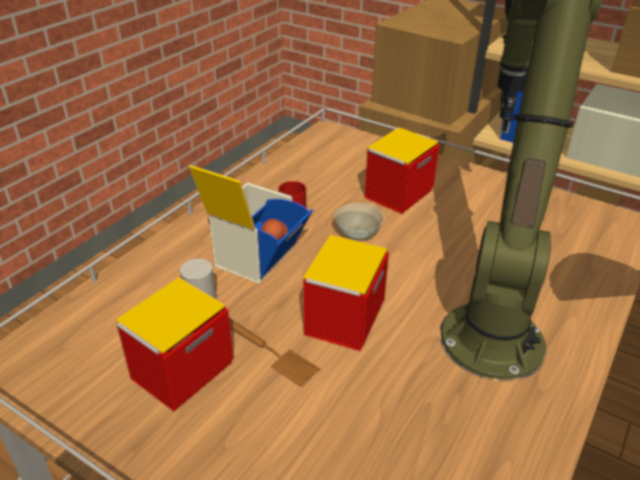

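Four things have the unit's shape. The red ones are at about (375,120), (360,310) and (200,415) in the scene view. The white case with the blue tilted bin and the open yellow cover is at (245,240), and it's the only one that fits the description. The mug is at (267,182), the tin at (200,322), the bowl at (343,198) and the spatula at (290,385). I'll confirm with a crop.

```bash
python3 - <<'E'
import cv2
from cell import ctrl
i=cv2.imread("pics/scene0.png")[170:310,160:330]; cv2.imwrite("pics/crop.png",cv2.resize(i,None,fx=4,fy=4,interpolation=2))
print(ctrl.pinch_z)
E
```

```text
-0.0187
```

View pics/crop.png

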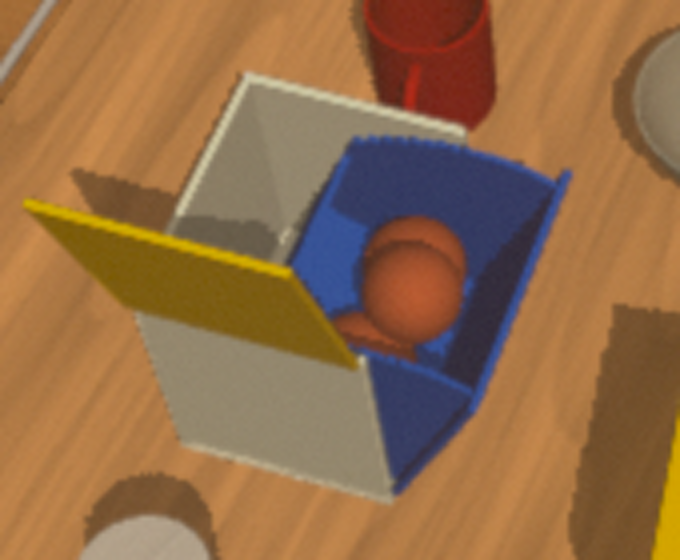

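Emit:
servo_tool(deltas="0 0 0.11 0 0 -0.03 0; 0 0 0.11 0 0 -0.03 0; 0 0 0.094 0 0 -0.03 0; 0 0 0 0 0 0 0", grip_force=30)

```text
time: 1.3
eef_pos: [0.2262, -0.5844, 0.3259]
orientation: [1.0, 0.026, 0.001, 0.004]
wrist_force: [-0.3, -0.0, -0.3]
opening: 0.0284
finger_force: 0.0
```

The crop shows the white case with the blue bin tilted out (its panel edge runs from (570,170) to (395,490) in the crop) and the yellow cover open at (190,280). That's the unit meant, so I'm moving in.

Emit:
servo_tool(deltas="0 0 0 0.012 -0.03 0 0; 0 0 0 0.02 -0.042 0 0; 0 0 0 0.02 -0.042 0 0; 0 0 0 0.02 -0.042 0 0; 0 0 0 0.02 -0.042 0 0; 0 0 0 0.02 -0.042 0 0; 0 0 0 0.02 -0.042 0 0; 0 0 0 0.02 -0.042 0 0; 0 0 0 0.02 -0.042 0 0; 0 0 0 0.02 -0.042 0 0; 0 0 0 0.02 -0.042 0 0; 0 0 0 0.02 -0.042 0 0")

```text
time: 2.5
eef_pos: [0.4301, -0.0772, 0.3211]
orientation: [1.0, 0.028, 0.0, 0.0]
wrist_force: [0.8, -0.6, -1.1]
opening: -0.0002
finger_force: 0.0
```

Emit:
servo_tool(deltas="0 0 0 0.016 -0.04 0 0; 0 0 0 0.015 -0.04 0 0; 0 0 0 0.01 -0.03 0 0; 0 0 0 0 0 0 0; 0 0 0 0 0 0 0")

```text
time: 3.0
eef_pos: [0.4647, 0.0334, 0.3208]
orientation: [1.0, 0.029, -0.0, 0.0]
wrist_force: [0.0, -0.2, -0.7]
opening: -0.0004
finger_force: 0.0
```

```bash
cat >> h.py <<'E'
O=np.array([.5788,.0558,0]); U=Ro.from_euler("z",3.27,degrees=True).as_matrix()
def tcp():
    s=ctrl.state(); R=U.T@Ro.from_quat(s["orientation"]).as_matrix()
    print("t",round(s["time"],2),"unit mm",(1000*U.T@(s["eef_pos"]-O)).round(1),"F",(U.T@s["wrist_force"]).round(1),"R",R.round(3).tolist())
def view(names,cams=("scene","side")):
    for n in cams:
        c=ctrl.camera(n)
        for l in names:
            for d in ctrl.spot_point(l,c):
                X=w(d["location"],c)
                if np.linalg.norm(X[:2]-[.6,.07])<.2: print(n,l,round(d["confidence"],2),(1000*U.T@(X-O)).round(1))
    return c
E
python3 -c "
from h import *
tcp(); view(['bin_edge','unit','lid_hinge','lid_edge'])"
```

```text
t 3.0 unit mm [-115.2  -15.9  320.8] F [-0.  -0.2 -0.7] R [[1.0, 0.0, -0.001], [0.0, -1.0, -0.0], [-0.001, 0.0, -1.0]]
scene bin_edge 0.8 [-65.5  -2.2 151.7]
scene unit 0.78 [ 0.8 -1.7 -2. ]
scene lid_hinge 0.79 [ 65.8  84.4 173.9]
scene lid_edge 0.92 [ 66.  134.9 332.4]
side bin_edge 0.93 [-66.6  -2.9 155. ]
side unit 0.72 [-2.3 -1.1 -0.1]
side lid_hinge 0.83 [ 69.9  85.2 166.7]
side lid_edge 0.77 [ 68.8 137.4 329.9]
```

Emit:
servo_tool(deltas="0 0 0 0 -0.007 0.02 0; 0 0 0 0 -0.007 0.035 0; 0 0 0 0 0 0.035 0; 0 0 0 0 0 0.035 0; 0 0 0 0 0 0.035 0; 0 0 0 0 0 0.02 0; 0 0 0 0 0 0.01 0; 0 0 0 0 0 0 0; 0 0 0 0.01 0 0 0; 0 0 0 0.01 0 0 0; 0 0 0 0.01 0 0 0; 0 0 0 0 0 0 0")

```text
time: 4.7
eef_pos: [0.4964, 0.0489, 0.1319]
orientation: [1.0, 0.027, 0.001, -0.0]
wrist_force: [-0.2, 0.1, -0.2]
opening: -0.0002
finger_force: 0.0
```

Emit:
servo_tool(deltas="0 0 0 0.004 0 0 0; 0 0 0 0.004 0 0 0; 0 0 0 0.004 0 -0.001 0; 0 0 0 0.004 0 -0.001 0; 0 0 0 0.004 0 -0.001 0; 0 0 0 0.004 0 -0.001 0; 0 0 0 0 0 0 0")

```text
time: 5.4
eef_pos: [0.519, 0.0501, 0.1355]
orientation: [1.0, 0.027, 0.001, -0.0]
wrist_force: [0.2, -0.2, -0.4]
opening: 0.0003
finger_force: 0.0
```

```bash
python3 -c "
from h import *
tcp(); view(['bin_edge'])"
```

```text
t 5.4 unit mm [-60.1  -2.2 135.5] F [ 0.2 -0.2 -0.4] R [[1.0, -0.002, 0.001], [-0.002, -1.0, 0.0], [0.001, -0.0, -1.0]]
scene bin_edge 0.92 [-44.7  -2.8 159.7]
side bin_edge 0.64 [-52.9  -1.7 163.5]
```

Emit:
servo_tool(deltas="0 0 0 0.004 0 -0.0015 0; 0 0 0 0.004 0 -0.0015 0; 0 0 0 0.004 0 -0.001 0; 0 0 0 0.004 0 -0.001 0; 0 0 0 0.004 0 -0.001 0; 0 0 0 0.004 0 -0.001 0; 0 0 0 0.004 0 -0.001 0; 0 0 0 0.004 0 -0.0005 0; 0 0 0 0.004 0 -0.0005 0; 0 0 0 0.003 0 0 0")

```text
time: 6.6
eef_pos: [0.5575, 0.0522, 0.1444]
orientation: [1.0, 0.027, 0.0, -0.0]
wrist_force: [-1.1, 0.2, 1.4]
opening: 0.0
finger_force: 0.6
```

Emit:
servo_tool(deltas="0 0 0 0.002 0 0 0; 0 0 0 0.002 0 0 0")

```text
time: 6.8
eef_pos: [0.5594, 0.0524, 0.1442]
orientation: [1.0, 0.028, -0.002, 0.0]
wrist_force: [-10.9, -0.6, 7.1]
opening: 0.0005
finger_force: 5.6
```

```bash
python3 -c "
from h import *
tcp(); view(['bin_edge'])"
```

```text
t 6.8 unit mm [-19.6  -2.3 144.2] F [-10.9   0.    7.1] R [[1.0, -0.002, -0.004], [-0.002, -1.0, -0.0], [-0.004, 0.0, -1.0]]
scene bin_edge 0.57 [ -3.2  -5.1 166.6]
side bin_edge 0.65 [ -9.4  -1.5 170.5]
```

Emit:
servo_tool(deltas="0 0 0 0.001 0 -0.001 0; 0 0 0 0.001 0 0 0; 0 0 0 0 0 0 0")

```text
time: 7.3
eef_pos: [0.5593, 0.0523, 0.1443]
orientation: [1.0, 0.028, -0.004, 0.001]
wrist_force: [-11.0, -0.2, 1.4]
opening: 0.0001
finger_force: 5.3
```

```bash
python3 -c "
from h import *
tcp(); c=view(['bin_edge'],('side',)); cv2.imwrite('pics/bin.png',cv2.resize(cv2.cvtColor(c['pixels'],4)[150:300,180:350],None,fx=4,fy=4))"
```

```text
t 7.3 unit mm [-19.7  -2.4 144.3] F [-11.    0.4   1.4] R [[1.0, -0.002, -0.008], [-0.002, -1.0, -0.001], [-0.008, 0.001, -1.0]]
side bin_edge 0.81 [ -9.6  -2.7 168.1]
```

View pics/bin.png

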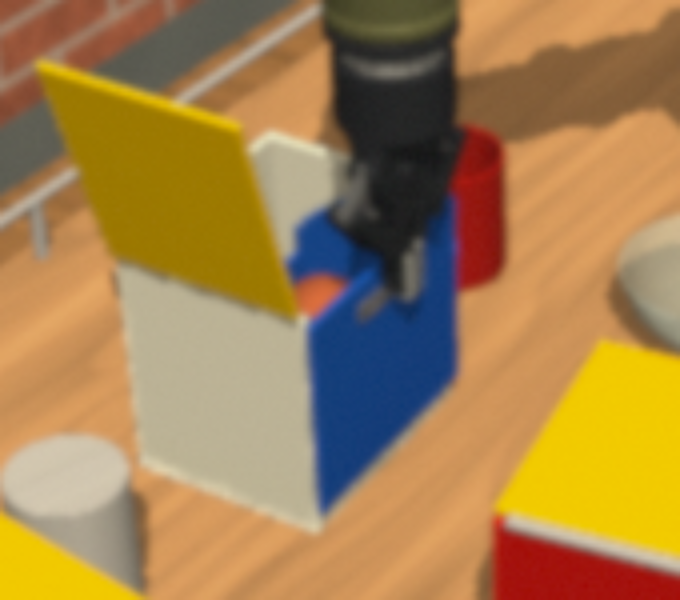

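The bin's panel now looks flush with the case front, with the finger at about (405,270) in the crop, and the force is against a firm stop. I'll back off, rise, and go round to the outer side of the cover.

Emit:
servo_tool(deltas="0 0 0 -0.01 0 0 0; 0 0 0 -0.02 0 0 0; 0 0 0 -0.03 0 0 0; 0 0 0 0 0 -0.03 0; 0 0 0 0 0 -0.04 0; 0 0 0 0 0 -0.04 0; 0 0 0 0 0 -0.04 0; 0 0 0 0 -0.02 -0.015 0; 0 0 0 0 -0.04 0 0; 0 0 0 0 -0.04 0 0; 0 0 0 0 -0.04 0 0; 0 0 0 0 -0.04 0 0")

```text
time: 8.6
eef_pos: [0.4934, 0.2304, 0.3108]
orientation: [1.0, 0.027, 0.001, -0.0]
wrist_force: [0.7, -0.4, -0.3]
opening: 0.0003
finger_force: 0.0
```

Emit:
servo_tool(deltas="0 0 0 0 -0.01 0 0; 0 0 0 0 0 0 0; 0 0 0 0 0 0 0")

```text
time: 8.9
eef_pos: [0.4932, 0.2376, 0.3103]
orientation: [1.0, 0.027, 0.0, 0.0]
wrist_force: [1.2, -0.7, 0.3]
opening: -0.0001
finger_force: 0.0
```

```bash
python3 -c "
from h import *
tcp(); c=view(['bin_edge','lid_edge','lid_hinge'],('side','scene')); cv2.imwrite('pics/bin2.png',cv2.resize(cv2.cvtColor(c['pixels'],4)[150:300,160:330],None,fx=4,fy=4))"
```

```text
t 8.9 unit mm [-75.1 186.4 310.3] F [ 1.2 -0.8  0.3] R [[1.0, -0.003, 0.001], [-0.003, -1.0, -0.001], [0.001, 0.001, -1.0]]
side bin_edge 0.95 [-12.3  -3.4 169.7]
side lid_edge 0.85 [ 65.7 135.6 329.7]
side lid_hinge 0.8 [ 72.3  87.4 170.8]
scene bin_edge 0.9 [ -4.1   1.7 168.2]
scene bin_edge 0.22 [ 3.5 -4.3  1.5]
scene lid_edge 0.88 [ 63.9 134.4 331.6]
scene lid_hinge 0.55 [ 65.8  82.3 170.3]
```

View pics/bin2.png

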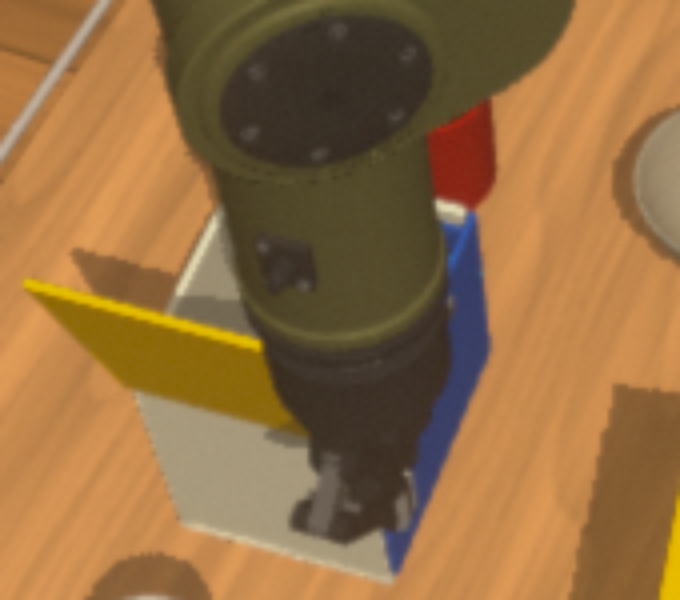

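```bash
python3 - <<'E'
from h import *
def P(X,c):
    q=np.array(c["R"])@(U@np.array(X)/1000+O)+np.array(c["t"]); q=np.array(c["camera_matrix"])@q; return q[:2]/q[2]
for n in("scene","side"):
    c=ctrl.camera(n)
    for y in(-85,85):
        for t in(0,.02,.05,.1):
            s,k=np.sin(t),np.cos(t); print(n,y,t,P((-6*k-148*s,y,18+148*k-6*s),c).round(1),end=" ")
        print("bottom",P((-6,y,18),c).round(1),"case top front",P((0,y,170),c).round(1))
    b=c["pixels"].astype(int); m=((b[...,2]>b[...,0]+40)&(b[...,2]>b[...,1]+15)).astype(np.uint8); m[:150]=0; m[310:]=0; m[:,:200]=0; m[:,340:]=0
    k,_=cv2.findContours(m,0,1); k=max(k,key=cv2.contourArea); print(cv2.approxPolyDP(k,1.5,True)[:,0].tolist())
E
```

```text
scene -85 0 [278.4 203.1] scene -85 0.02 [279.6 203.4] scene -85 0.05 [281.4 204. ] scene -85 0.1 [284.4 205. ] bottom [282.2 237.5] case top front [275.9 201.4]
scene 85 0 [251.5 262.8] scene 85 0.02 [252.8 263.2] scene 85 0.05 [254.7 263.8] scene 85 0.1 [257.9 264.9] bottom [258.  293.9] case top front [248.7 261.2]
[[277, 203], [275, 207], [270, 206], [275, 224], [273, 230], [274, 244], [266, 259], [264, 269], [266, 273], [280, 238]]
side -85 0 [293.5 198.3] side -85 0.02 [294.5 198.6] side -85 0.05 [296.  199.2] side -85 0.1 [298.4 200.3] bottom [294.5 243.7] case top front [291.5 196.3]
side 85 0 [256.4 231.9] side 85 0.02 [257.4 232.3] side 85 0.05 [259. 233.] side 85 0.1 [261.6 234.2] bottom [259.5 278.9] case top front [254.2 229.8]
[[292, 199], [288, 201], [284, 199], [265, 200], [259, 204], [259, 211], [253, 215], [253, 218], [265, 217], [267, 219], [257, 232], [260, 277], [293, 242]]
```

Both cameras put the bin's corners within a pixel of tilt 0, so it's home. Next I move beside the cover and begin pushing it.

Emit:
servo_tool(deltas="0 0 0 0.02 0 0 0; 0 0 0 0.03 0 0 0; 0 0 0 0.03 0 0 0; 0 0 0 0.03 0 0 0; 0 0 0 0.025 0 0 0; 0 0 0 0.01 0 0 0; 0 0 0 0 0 0 0; 0 0 0 0 0.01 0 0; 0 0 0 0 0.005 0 0; 0 0 0 0 0.003 0 0; 0 0 0 0 0 0 0")

```text
time: 10.5
eef_pos: [0.6384, 0.2278, 0.3109]
orientation: [1.0, 0.027, 0.0, 0.0]
wrist_force: [0.1, 0.4, 0.5]
opening: 0.0002
finger_force: 0.0
```

```bash
python3 -c "
from h import *
tcp(); view(['lid_edge'])
for a in np.arange(1.87,-.01,-.11):
    r=148; print(round(a,2),np.round([85-r*np.cos(a)+6*np.sin(a)+14.5,172+r*np.sin(a)+6*np.cos(a)],1))"
```

```text
t 10.5 unit mm [ 69.3 168.4 310.9] F [0.1 0.4 0.5] R [[1.0, -0.003, 0.001], [-0.003, -1.0, -0.0], [0.001, 0.0, -1.0]]
scene lid_edge 0.84 [ 66.4 133.6 331.1]
side lid_edge 0.6 [ 69.  134.1 331.9]
1.87 [148.9 311.7]
1.76 [133.2 316.2]
1.65 [117.2 319.1]
1.54 [100.9 320.1]
1.43 [ 84.7 319.4]
1.32 [ 68.6 316.9]
1.21 [ 52.9 312.6]
1.1 [ 37.7 306.6]
0.99 [ 23.3 299. ]
0.88 [  9.8 289.9]
0.77 [ -2.6 279.3]
0.66 [-13.7 267.5]
0.55 [-23.5 254.5]
0.44 [-31.8 240.5]
0.33 [-38.6 225.6]
0.22 [-43.6 210.2]
0.11 [-46.9 194.2]
-0.0 [-48.5 178. ]
```

Emit:
servo_tool(deltas="0 0 0 0 0.005 0 0; 0 0 0 0 0.005 0 0; 0 0 0 0 0.006 -0.001 0; 0 0 0 0 0.006 -0.001 0; 0 0 0 0 0.006 -0.001 0; 0 0 0 0 0.006 -0.001 0; 0 0 0 0 0.006 -0.001 0; 0 0 0 0 0.006 -0.001 0; 0 0 0 0 0.006 -0.001 0; 0 0 0 0 0.006 0 0; 0 0 0 0 0.006 0 0; 0 0 0 0 0.004 0 0")

```text
time: 11.9
eef_pos: [0.6422, 0.1601, 0.3172]
orientation: [1.0, 0.027, -0.0, 0.0]
wrist_force: [-0.5, 0.4, 0.9]
opening: -0.0
finger_force: 0.5
```

```bash
python3 -c "
from h import *
tcp(); view(['lid_edge'])"
```

```text
t 11.9 unit mm [ 69.3 100.6 317.2] F [-0.5  0.4  0.9] R [[1.0, -0.003, -0.0], [-0.003, -1.0, -0.0], [-0.0, 0.0, -1.0]]
```

Emit:
servo_tool(deltas="0 0 0 0 0.008 0 0; 0 0 0 0 0.008 0.0005 0; 0 0 0 0 0.008 0.001 0; 0 0 0 0 0.008 0.0015 0; 0 0 0 0 0.008 0.002 0; 0 0 0 0 0.008 0.0025 0; 0 0 0 0 0.0075 0.003 0; 0 0 0 0 0.0075 0.003 0; 0 0 0 0 0.007 0.004 0; 0 0 0 0 0.007 0.004 0; 0 0 0 0 0.007 0.0045 0; 0 0 0 0 0.0065 0.005 0")

```text
time: 13.3
eef_pos: [0.6472, 0.0699, 0.2859]
orientation: [1.0, 0.027, -0.0, 0.0]
wrist_force: [-0.5, -0.5, 1.6]
opening: 0.0002
finger_force: 0.4
```

```bash
python3 -c "
from h import *
tcp(); c=view(['lid_edge']); cv2.imwrite('pics/lid.png',cv2.resize(cv2.cvtColor(c['pixels'],4)[130:300,160:350],None,fx=3,fy=3))"
```

```text
t 13.3 unit mm [ 69.1  10.2 285.9] F [-0.6 -0.4  1.6] R [[1.0, -0.002, -0.0], [-0.002, -1.0, -0.0], [-0.0, 0.0, -1.0]]
scene lid_edge 0.93 [ 68.7 -11.3 304.4]
side lid_edge 0.7 [ 67.3 -14.5 303.7]
```

View pics/lid.png

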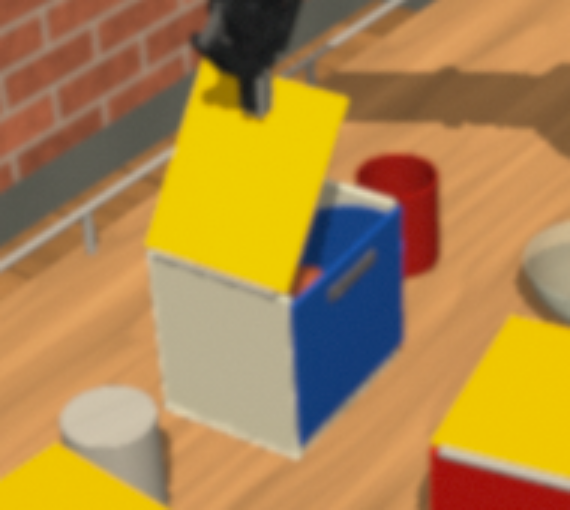

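The cover is following and now stands at about 0.93 rad, with the fingertip at (258,110) in the crop. The bin is flush. Continuing.

Emit:
servo_tool(deltas="0 0 0 0 0.0065 0.005 0; 0 0 0 0 0.006 0.0055 0; 0 0 0 0 0.0055 0.006 0; 0 0 0 0 0.0055 0.006 0; 0 0 0 0 0.005 0.0065 0; 0 0 0 0 0.005 0.0065 0; 0 0 0 0 0.0045 0.007 0; 0 0 0 0 0.004 0.007 0; 0 0 0 0 0.0035 0.0075 0; 0 0 0 0 0.003 0.0075 0; 0 0 0 0 0.0025 0.0075 0; 0 0 0 0 0.0025 0.0075 0")

```text
time: 14.7
eef_pos: [0.65, 0.0171, 0.2061]
orientation: [1.0, 0.027, -0.0, -0.0]
wrist_force: [-0.2, 1.0, 0.3]
opening: 0.0
finger_force: 0.2
```

Emit:
servo_tool(deltas="0 0 0 0 0.002 0.0075 0; 0 0 0 0 0.0015 0.007 0; 0 0 0 0 0.001 0.007 0; 0 0 0 0 0 0 0")

```text
time: 15.1
eef_pos: [0.6497, 0.0124, 0.184]
orientation: [1.0, 0.027, -0.001, 0.0]
wrist_force: [0.6, -0.4, -0.0]
opening: -0.0
finger_force: 0.0
```

```bash
python3 -c "
from h import *
tcp(); view(['lid_edge'])"
```

```text
t 15.1 unit mm [ 68.4 -47.4 184. ] F [ 0.6 -0.4 -0. ] R [[1.0, -0.002, -0.002], [-0.002, -1.0, -0.0], [-0.002, 0.0, -1.0]]
scene lid_edge 0.96 [ 69.  -80.5 180.3]
side lid_edge 0.85 [ 71.5 -80.1 177.7]
```

Push the last bit down until the force rises.

Emit:
servo_tool(deltas="0 0 0 0 0 0.003 0; 0 0 0 0 0 0.002 0; 0 0 0 0 0 0.001 0")

```text
time: 15.6
eef_pos: [0.6503, 0.0127, 0.1791]
orientation: [1.0, 0.027, 0.0, 0.0]
wrist_force: [0.8, -0.1, -0.2]
opening: 0.0003
finger_force: 0.2
```

Emit:
servo_tool(deltas="0 0 0 0 0 0.0015 0; 0 0 0 0 0 0 0")

```text
time: 15.8
eef_pos: [0.6503, 0.0126, 0.1782]
orientation: [1.0, 0.027, 0.0, 0.0]
wrist_force: [-1.6, 0.3, 3.4]
opening: -0.0
finger_force: 1.8
```

Emit:
servo_tool(deltas="0 0 0 0 0 0.0015 0; 0 0 0 0 0 0.001 0; 0 0 0 0 0 0 0")

```text
time: 16.1
eef_pos: [0.6504, 0.0126, 0.1779]
orientation: [1.0, 0.027, 0.001, 0.0]
wrist_force: [-6.3, -1.9, 17.8]
opening: 0.0001
finger_force: 8.8
```

Firm stop at z = 178 mm, which is the shut height. Lifting straight up, then retreating toward the robot.

Emit:
servo_tool(deltas="0 0 0 0 0 -0.005 0; 0 0 0 0 0 -0.02 0; 0 0 0 0 0 -0.035 0; 0 0 0 0 0 -0.035 0; 0 0 0 0 0 -0.03 0; 0 0 0 -0.03 0.01 0 0; 0 0 0 -0.035 0.02 0 0; 0 0 0 -0.035 0.03 0 0; 0 0 0 -0.035 0.03 0 0; 0 0 0 -0.03 0.03 0 0; 0 0 0 -0.02 0.02 0 0; 0 0 0 0 0 0 0")

```text
time: 17.3
eef_pos: [0.4706, -0.1411, 0.3002]
orientation: [1.0, 0.024, -0.001, 0.001]
wrist_force: [0.1, 0.9, 0.7]
opening: -0.0
finger_force: 0.0
```

```bash
python3 - <<'E'
from h import *
tcp(); c=view(['bin_edge','lid_edge','lid_hinge'],('side','scene'))
spots(c,['mug','tin','bowl','spatula'],1); save(c,'end')
E
```

```text
t 17.3 unit mm [-119.3 -190.4  300.2] F [0.2 0.9 0.7] R [[1.0, -0.009, -0.002], [-0.009, -1.0, -0.002], [-0.002, 0.002, -1.0]]
side lid_edge 0.6 [ 68.9 -78.7 172.3]
side lid_hinge 0.73 [ 67.1  84.2 168.8]
scene bin_edge 0.76 [ -4.9  -0.5 164.3]
scene lid_edge 0.8 [ 70.6 -79.7 175.1]
scene lid_hinge 0.7 [ 67.3  82.4 173.8]
mug 0.65 [ 0.6786 -0.1556  0.0016] [267 193]
tin 0.7 [6.470e-01 2.738e-01 5.000e-04] [204 334]
bowl 0.75 [ 0.4692 -0.1855  0.0021] [343 207]
spatula 0.71 [4.257e-01 3.104e-01 2.000e-04] [285 382]
```

View pics/end.png

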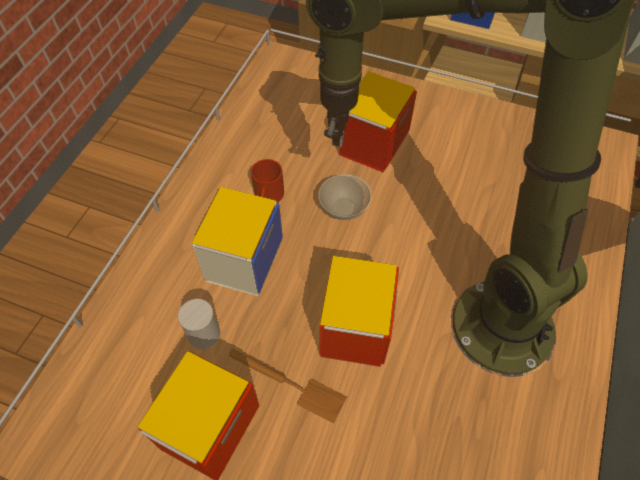

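The cover lies flat on the white case at (237,220), the blue panel at (265,245) is flush, and the bystanders haven't moved. The arm is clear at z = 0.30.

```bash
python3 -c "
from cell import ctrl
print(ctrl.sign_off())"
```

```text
the job is handed in; nothing more can be done
None
```

The job is handed in: the bin was pushed fully home first, then the yellow cover was pushed down flat on the case; the mug, tin, bowl and spatula did not move, and the arm finished clear of everything at about 17 s of the 64 s allowed.

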